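Hang the fittings basket on the telescopic hook stand

TASK

Hang the small metal fittings basket on the telescopic hook stand: first lower the stand's hook all the way down, then slide the basket along the mat, without lifting it by hand, until its handle is centred over the hook. Then pull the hook up to the top of its travel so that the basket hangs by its handle, level and clear of the mat, with the three cam locks still in it, and let go. Leave everything else lying around as it is.

Things in the scene. Friction and masses are not known exactly. Their poses are not given: they have to be found in the camera images.
- stand: Fixed dark steel hook stand. Origin: on the tube's axis at mat level; +z up; the hook points along -x. Foot plate 10 mm thick, x -20 to +120 mm, y -65 to +65 mm; its front edge (x = -20) stops a basket slid towards the tube, basket bar then at x = -68 mm, well inside the hook. The tube, 20 mm in diameter (collar 28 mm), ends 128 mm above the mat.
- hook (a joint): Height of the sliding hook in m: 0 = bottom stop, 0.12 = top stop. It slides straight up and down in the tube and stays where it is left (friction about 11 N; moving mass 0.2 kg; the basket adds up to 5 N when raised). Starts between 0.06 and 0.11.
- hook_knob (a point): Centre of the upright round black knob, 30 mm in diameter and 32 mm tall, on top of the hook's rod; the place to grip, free from above. Directly over the stand's origin, 170 mm above mat level at joint 0. It moves with the hook; axes parallel to the stand's.
- hook_seat (a point): Middle of the top of the hook's level prong, where the bar is to rest; axes as the stand's, moves with the hook; at joint 0 at stand (-57.5, 0, 80) mm. Prong: 8 mm bar from a thin drop bar at x = -20 to an upturned tip at x = -95, tip top 14 mm above the prong's top. Lowered (72 to 80 mm above the mat, tip 94) it passes under the standing basket's bar (108 mm) and over its walls (50 mm).
- basket: Loose open metal box with a fixed arched handle, 0.26 to 0.46 kg. Origin: centre of underside, +z up. Box 96 (x) x 130 (y) x 50 mm tall, walls 3 mm. Handle: 8 mm bar in the plane x = 0, legs at y = -60, +60 mm, level top bar y -30 to +30 mm, centre 112 mm up. Same both ways round. Starts on the mat in front of the hook tip, its x axis within 0.35 rad of the stand's.
- basket_bar (a point): Centre of the basket handle's level top bar, 112 mm above the basket's underside; axes parallel to the basket's.
- cam0: Loose steel cam lock, 15 mm in diameter and 12 mm tall, in the basket. Origin: centre of its underside.
- cam1: Loose steel cam lock, 15 mm in diameter and 12 mm tall, in the basket. Origin: centre of its underside.
- cam2: Loose steel cam lock, 15 mm in diameter and 12 mm tall, in the basket. Origin: centre of its underside.
- cup: Drinking glass, 72 mm in diameter, 95 mm tall, upright on the mat; bystander. Origin: centre of its underside.
- wrench: Steel adjustable wrench about 200 mm long, 12 mm thick, lying along its x axis; bystander. Origin near its middle on the underside.
- hexset: Blue fold-out hex key holder, 105 x 36 x 26 mm, one key standing up to 72 mm; bystander. Origin: centre of its underside.
- tape: Grey tape measure, 68 x 38 x 62 mm; bystander. Origin: centre of its underside.

How it is judged:
On the way, in this order (a step that is already met when the one before it is completed fails the run):
1. The hook is lowered to the bottom of its travel (within 12 mm) (value of joint hook below 0.012 m), for 0.2 s.
2. With the hook still down (within 20 mm), the basket stands on the mat with its handle bar over the prong: within 26 mm of the seat along the prong and 18 mm sideways (value of joint hook below 0.02 m and height (world z) of basket below 0.012 m and angle between basket's own z axis and vertical below 0.1 rad and x of basket_bar in the frame of hook_seat between -0.026 and 0.026 m and y of basket_bar in the frame of hook_seat between -0.018 and 0.018 m), for 0.2 s.
At the end, for the whole second after the job is handed in: Hook within 15 mm of its top stop and staying there; basket hanging on it by the top bar (bar on the prong, within 25 mm of its middle sideways), over 46 mm clear of the mat, tilted under 0.35 rad, nearly at rest, the three cam locks inside (value of joint hook above 0.105 m and height (world z) of basket above 0.05 m and contact force between basket and hook above 1.5 N and x of basket_bar in the frame of hook_seat between -0.036 and 0.036 m and y of basket_bar in the frame of hook_seat between -0.025 and 0.025 m and z of basket_bar in the frame of hook_seat between -0.003 and 0.012 m and angle between basket's own z axis and vertical below 0.35 rad and linear speed of basket below 0.05 m/s and velocity of joint hook between -0.01 and 0.01 m/s and x of cam0 in the frame of basket between -0.05 and 0.05 m and y of cam0 in the frame of basket between -0.067 and 0.067 m and z of cam0 in the frame of basket between -0.005 and 0.05 m and x of cam1 in the frame of basket between -0.05 and 0.05 m and y of cam1 in the frame of basket between -0.067 and 0.067 m and z of cam1 in the frame of basket between -0.005 and 0.05 m and x of cam2 in the frame of basket between -0.05 and 0.05 m and y of cam2 in the frame of basket between -0.067 and 0.067 m and z of cam2 in the frame of basket between -0.005 and 0.05 m); the robot touches nothing.
It fails at once if The basket is lifted off the mat (by more than 20 mm) away from the hook (bar more than 50 mm from the seat, seen from above) (height (world z) of basket above 0.024 m and horizontal distance between basket_bar and hook_seat above 0.05 m).
It fails at once if The basket is tipped by more than 0.6 rad (angle between basket's own z axis and vertical above 0.6 rad).
It fails at once if A bystander (glass, wrench, hex key holder, tape measure) is shifted by more than 30 mm, or the glass tipped (distance of any of wrench, hexset, cup, tape from where it was at the start of the episode above 0.03 m or angle between cup's own z axis and vertical above 0.3 rad).
It also fails if it takes over 72 s, if anything falls off the work surface, if the arm or the gripper's body presses on something with over 40 N, if the wrist force passes 120 N, or if a joint passes its speed limit or range.

ROBOT

A 6-joint arm with a two-finger parallel gripper is mounted at the origin on the work surface. World frame = base frame: x ahead of the robot, y to its left, z up, the work surface at z = 0. Lengths are in m, angles in rad, forces in N, time in s.
With the tool pointing down it reaches from about 0.225 to 0.875 m from the base axis. Payload 3.4 kg.
Tool frame: the origin (TCP) lies at the very end of the fingers, on their centre line; the grasp point (between the pads) lies manip.grip_point_offset behind it (manip.grip_point_offset is the distance from the TCP to the grasp point, in m); z points along the fingers, y is the line along which they close (so a half turn about z gives the same grasp; the last joint's range is limited). The gripper opens to 85 mm and grips with 20 to 120 N. Pads are 22 mm wide; open, the fingers measure 114 mm over their backs; the gripper's body (76 mm by 85 mm) begins 54 mm behind the grasp point. The pads swing forward as they close: fully open they stand 13 mm farther back than shut.
Start: joints at [-1.251, 0.276, 1.505, -0, 1.361, -0.121], TCP at [0.245, -0.52, 0.231] pointing down, gripper open.
Joint ranges: [-2.89, 2.89], [-0.75, 2.08], [0.22, 2.7], [-1.18, 4.32], [0.11, 2.71], [-2.7, 2.7]. Speed limits (rad/s): [2.57, 2.57, 3.14, 3.14, 3.14, 3.14].

INTERFACE

Orientations are given as a unit quaternion [w, x, y, z].
In Python, from rig import manip gives the robot as it stands.
- The arm moves only by the shell command python3 -m pendant 'ROWS' [FORCE]. ROWS is JSON, a list of rows, each an object of numbers: "jaw": the opening, from -1 (shut) to 1 (fully open); "tx", "ty", "tz": the shift along the world's x, y, z in cm; "ax", "ay", "az": the turn, a rotation vector about the world's x, y, z in degrees. In form: [{"jaw": .., "tx": .., "ty": .., "tz": .., "ax": .., "ay": .., "az": ..}, ...]. A call has 1 to 10 rows; each row is the pose to reach, as a shift and turn from the pose commanded when the call began; what a row does not reach only later rows make up. A row lasts 1/8 s, in which the tool goes at most 62.5 mm and 10.7 degrees, less where a joint would pass 70% of its speed; a pose out of reach is approached as far as the arm can. A call with a gripper value outside its range is refused whole. The fingers move at their own pace and stop on an object; FORCE is the grip in N (left out, the last holds). Time passes only in rows, so rows that repeat a pose let the fingers close. It gives the time, the measured TCP pose, the force, the opening and the grip force at its end, in the units of the state.
- manip.get_state(): the state, without advancing time (a new reading comes with each control period).
- manip.get_image(name): name is "scene" or "side" or "wrist"; returns a dict with "pixels" (400x640x3 uint8, blue, green, red), "depth" (400x640 float32, m along the optical axis (not along the pixel's ray), 0 where there is no reading), "fx", "fy", "cx", "cy" (pixels), "pose" (4x4, takes a point from camera to world coordinates). Camera axes: x right, y down, z forward; pixel columns grow to the right and rows downward; lengths in m; the calibration is good to about 2 mm. A picture is of the moment at which its call begins.
- manip.sign_off(): hands the job in; it is judged then, once.
The state is a dict: "clock": time; "qpos": joint angles; "qd": joint speeds; "effort": joint torques, N m; "position": TCP position; "ee_rot": TCP orientation; "contact_force": force on the tool from outside, world axes, zero at the start; "moment": the same for the moment, N m; "width": finger opening in m; "gripper_force": force on a finger pad.
Only numpy, scipy, OpenCV 4.12 (cv2) and the standard library are available. Lean on these libraries where they do the work, as an engineer would, in place of code of your own. Each camera call takes 0.05 s, during which the arm holds its last target. There are 200 camera calls.

## Working session

There is one attempt and no reset: what is moved stays moved. The work goes in short steps, Python scripts to look and compute and a shell command to move; the robot and the scene stay as the last step left them, time stands still between calls to the robot, and variables do not carry over. Pictures are saved under pics/ and viewed, at most 10 in all, crops included, and the job is handed in when it is done.

```bash
ls; mkdir -p pics
python3 - <<'E'
from rig import manip
import cv2,numpy as np
print(manip.grip_point_offset, manip.get_state())
a=[]
for n in("scene","side"):
    im=manip.get_image(n);np.save(f"pics/{n}0.npy",im,allow_pickle=True)
    print(n,im["fx"],im["cx"],im["cy"],np.round(im["pose"],3).tolist())
    cv2.imwrite(f"pics/{n}0.png",im["pixels"])
E
```

```text
pics
0.0187 {'clock': 0.0, 'qpos': array([-1.25100822e+00,  2.76573191e-01,  1.50615872e+00,  8.46447680e-06,
        1.36068253e+00, -1.20981889e-01]), 'qd': array([-0.00038445,  0.00087035, -0.00017265, -0.00056429, -0.00076314,
       -0.00040514]), 'effort': array([ 2.14439247e-04, -4.16774261e+01, -2.45807827e+01, -3.06604834e-04,
        1.11943006e-02, -4.72912717e-06]), 'position': array([ 0.24515291, -0.51952644,  0.23044195]), 'ee_rot': array([-9.06805753e-04,  9.75813148e-01,  2.18604369e-01, -8.62784927e-05]), 'contact_force': array([ 0.11137424, -0.15450897,  0.60883422]), 'moment': array([ 0.02115544, -0.02085359, -0.00220756]), 'gripper_force': 0.0, 'width': 0.08551445212985877}
scene 377.7370893830228 324.5405497064294 198.49963941647374 [[-0.678, 0.589, -0.439, 0.926], [0.735, 0.532, -0.421, 0.429], [-0.015, -0.608, -0.794, 0.826], [0.0, 0.0, 0.0, 1.0]]
side 473.1225212580979 318.70156048603053 198.6073806418178 [[-0.732, -0.513, 0.448, -0.029], [-0.682, 0.542, -0.491, 0.68], [0.009, -0.665, -0.747, 1.036], [0.0, 0.0, 0.0, 1.0]]
```

View pics/scene0.png

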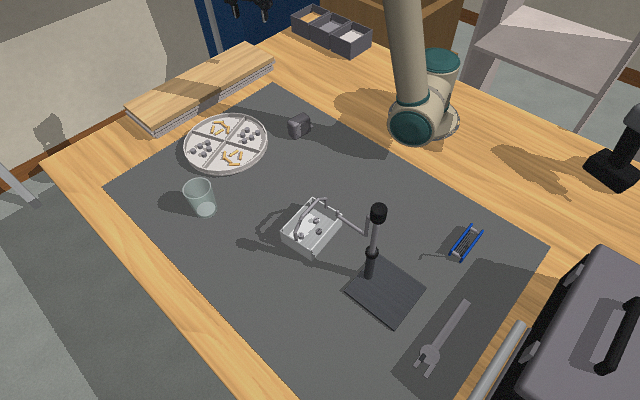

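View pics/side0.png

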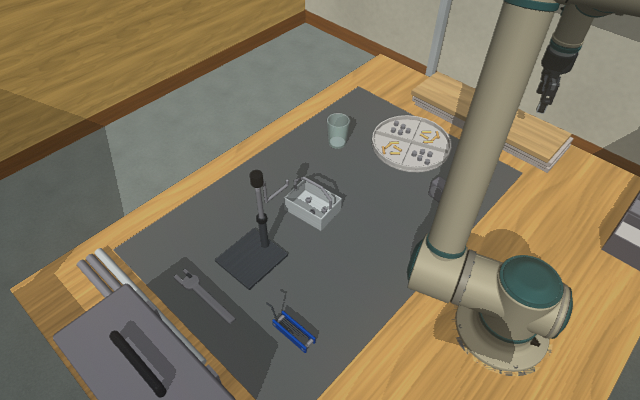

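The scene view shows the knob at (379,212), the foot plate near (385,295), the basket at (310,228) and the glass at (200,197). In the side view the knob is at (257,179) and the basket at (314,203). Next I'll measure them from the depth points.

```bash
cat > h.py <<'E'
import numpy as np,cv2
def cloud(im):
    d=im["depth"];v,u=np.mgrid[:400,:640]
    P=np.stack([(u-im["cx"])/im["fx"]*d,(v-im["cy"])/im["fy"]*d,d],-1)
    T=im["pose"];P=P@T[:3,:3].T+T[:3,3];P[d==0]=np.nan
    return P
def load(f): return np.load(f,allow_pickle=True).item()
E
python3 - <<'E'
from h import *
R={"scene":dict(knob=(360,395,195,230),plate=(335,430,255,335),bask=(270,350,185,265),hook=(330,372,200,250),hex=(440,490,215,270),wr=(400,480,290,380)),
"side":dict(knob=(245,270,165,190),plate=(210,292,225,292),bask=(278,350,170,232),hook=(262,305,172,205),hex=(268,320,285,352),wr=(170,238,262,325))}
np.set_printoptions(precision=4,suppress=True)
for n in R:
    im=load(f"pics/{n}0.npy");P=cloud(im);g=im["pixels"].astype(int)
    def c(k):
        a,b,e,f=R[n][k];return P[e:f,a:b].reshape(-1,3),g[e:f,a:b].reshape(-1,3)
    print(n,"mat z",np.nanmedian(P[150:300,150:420,2]))
    p,q=c("knob");m=p[:,2]>.15;p=p[m];print("knob ztop",np.nanpercentile(p[:,2],[2,50,98]));t=p[p[:,2]>np.nanpercentile(p[:,2],98)-.003];print(len(t),t.mean(0),np.ptp(t,0))
    p,q=c("plate");m=(p[:,2]>.006)&(p[:,2]<.016);p=p[m];print("plate",len(p),cv2.minAreaRect(p[:,:2].astype(np.float32)*1000),np.median(p[:,2]))
    p,q=c("bask");m=(p[:,2]>.035)&(p[:,2]<.058)&(q.min(1)>90);b=p[m];print("bask",len(b),cv2.minAreaRect(b[:,:2].astype(np.float32)*1000))
    b=p[(p[:,2]>.1)];print("high pts",len(b),[ (x*1000).round().tolist() for x in b[::6]])
    p,q=c("hook");b=p[(p[:,2]>.12)];print("hook",len(b),[ (x*1000).round().tolist() for x in b[::6]])
    for k in("hex","wr"):
        p,q=c(k);b=p[p[:,2]>.007];print(k,b.mean(0),np.nanmax(b[:,2]),cv2.minAreaRect(b[:,:2].astype(np.float32)*1000))
E
```

```text
scene mat z 0.004081975182780029
knob ztop [0.2028 0.2729 0.2836]
141 [0.577  0.227  0.2821] [0.0286 0.0263 0.004 ]
plate 3226 ((578.80908203125, 279.13848876953125), (192.00180053710938, 226.71926879882812), 41.75621032714844) 0.013465364631514654
bask 612 ((575.229248046875, 44.818084716796875), (132.05722045898438, 98.33082580566406), 7.118764877319336)
high pts 207 [[539.0, 39.0, 115.0], [543.0, 43.0, 119.0], [547.0, 44.0, 120.0], [554.0, 41.0, 119.0], [536.0, 43.0, 105.0], [560.0, 40.0, 118.0], [561.0, 45.0, 119.0], [560.0, 46.0, 114.0], [575.0, 41.0, 117.0], [579.0, 46.0, 121.0], [580.0, 46.0, 119.0], [582.0, 49.0, 120.0], [583.0, 49.0, 117.0], [591.0, 47.0, 120.0], [597.0, 43.0, 118.0], [582.0, 134.0, 188.0], [594.0, 50.0, 117.0], [600.0, 50.0, 120.0], [605.0, 48.0, 119.0], [577.0, 136.0, 174.0], [582.0, 132.0, 172.0], [611.0, 48.0, 117.0], [582.0, 140.0, 176.0], [611.0, 48.0, 114.0], [580.0, 147.0, 177.0], [609.0, 52.0, 112.0], [578.0, 153.0, 177.0], [582.0, 148.0, 172.0], [616.0, 49.0, 107.0], [580.0, 157.0, 175.0], [617.0, 53.0, 108.0], [578.0, 164.0, 176.0], [581.0, 161.0,
[... 2756 characters left out ...]
0, 173.0], [578.0, 210.0, 214.0], [576.0, 159.0, 176.0], [580.0, 169.0, 177.0], [577.0, 208.0, 207.0], [576.0, 166.0, 174.0], [584.0, 176.0, 173.0], [577.0, 209.0, 200.0], [576.0, 176.0, 175.0], [578.0, 185.0, 177.0], [575.0, 206.0, 193.0], [579.0, 209.0, 189.0], [577.0, 189.0, 173.0], [582.0, 198.0, 173.0], [575.0, 209.0, 184.0], [579.0, 210.0, 178.0], [580.0, 209.0, 173.0], [572.0, 222.0, 179.0]]
hex [0.3532 0.3464 0.0223] 0.0757065344127823 ((375.9986267089844, 321.80194091796875), (122.17880249023438, 179.70639038085938), 45.514625549316406)
wr [0.5803 0.4135 0.0128] 0.02128106892979109 ((585.0410766601562, 425.65350341796875), (168.5209197998047, 186.00559997558594), 47.487876892089844)
```

Heights match the given sizes: mat at 4 mm, knob top 283 mm, prong 177 mm, which puts the joint at about 0.094. I'll refine the stand's yaw while moving above the knob.

```bash
python3 - <<'E'
from h import *
np.set_printoptions(precision=4,suppress=True)
L=[]
for n in("scene","side"):
    P=cloud(load(f"pics/{n}0.npy")).reshape(-1,3)
    m=(P[:,2]>.0105)&(P[:,2]<.018)&(abs(P[:,0]-.577)<.09)&(P[:,1]>.19)&(P[:,1]<.37)
    B=np.zeros((220,220),np.uint8);ij=((P[m][:,:2]-[.47,.17])*1000).astype(int);ij=ij[(ij>=0).all(1)&(ij<220).all(1)];B[ij[:,1],ij[:,0]]=255
    B=cv2.morphologyEx(cv2.morphologyEx(B,cv2.MORPH_CLOSE,np.ones((7,7))),cv2.MORPH_OPEN,np.ones((15,15)))
    c=max(cv2.findContours(B,0,1)[0],key=cv2.contourArea);r=cv2.minAreaRect(c);print(n,"plate",np.array(r[0])/1000+[.47,.17],r[1:])
    m=(abs(P[:,2]-.175)<.006)&(abs(P[:,0]-.58)<.02)&(P[:,1]<.2)&(P[:,1]>.135);f=np.polyfit(P[m][:,1],P[m][:,0],1)
    print("prong x at y=.17,.2275:",np.polyval(f,[.17,.2275]),np.degrees(f[0]))
    m=(P[:,2]>.272)&(abs(P[:,0]-.577)<.03)&(abs(P[:,1]-.2275)<.03);print("knob minmax mid",(np.percentile(P[m],1,0)+np.percentile(P[m],99,0))/2)
    m=(P[:,2]>.04)&(P[:,2]<.1)&(P[:,0]>.65);
    m=(P[:,2]>.04)&(P[:,2]<.12)&(P[:,0]>.3)&(P[:,0]<.95)&(P[:,1]<.0)&(P[:,1]>-.4);Q=P[m]
    H=(Q[:,:2]*50).round();u,k=np.unique(H,axis=0,return_counts=True);print([(a/50).tolist()+[int(b)] for a,b in zip(u,k) if b>25])
E
python3 -m pendant '[{"tz":9,"jaw":1,"tx":4,"ty":9,"az":11},{"tz":11,"tx":33.2,"ty":74.7,"az":64.7,"jaw":1},{"tz":11,"tx":33.2,"ty":74.7,"az":64.7,"jaw":1},{"tz":11,"tx":33.2,"ty":74.7,"az":64.7,"jaw":1},{"tz":11,"tx":33.2,"ty":74.7,"az":64.7,"jaw":1},{"tz":11,"tx":33.2,"ty":74.7,"az":64.7,"jaw":1},{"tz":11,"tx":33.2,"ty":74.7,"az":64.7,"jaw":1},{"tz":11,"tx":33.2,"ty":74.7,"az":64.7,"jaw":1},{"tz":11,"tx":33.2,"ty":74.7,"az":64.7,"jaw":1},{"tz":11,"tx":33.2,"ty":74.7,"az":64.7,"jaw":1}]'
```

```text
scene plate [0.5754 0.2761] ((129.95993041992188, 139.11549377441406), 1.6602822542190552)
prong x at y=.17,.2275: [0.5794 0.5778] -1.5917535483229983
knob minmax mid [0.5776 0.2273 0.2784]
[[0.32, -0.24, 29], [0.32, -0.22, 45], [0.34, -0.24, 34], [0.34, -0.22, 40], [0.36, -0.24, 58], [0.36, -0.22, 34], [0.68, -0.24, 49], [0.68, -0.22, 46], [0.7, -0.24, 154], [0.7, -0.18, 73], [0.72, -0.24, 117], [0.72, -0.18, 121], [0.74, -0.24, 46], [0.74, -0.22, 34], [0.74, -0.2, 116]]
side plate [0.574  0.2761] ((128.34539794921875, 139.43441772460938), 1.3169124126434326)
prong x at y=.17,.2275: [0.5778 0.5766] -1.1816125136080335
knob minmax mid [0.5765 0.2268 0.2786]
[[0.34, -0.24, 35], [0.34, -0.22, 53], [0.36, -0.24, 37], [0.36, -0.22, 32], [0.54, -0.0, 28], [0.68, -0.22, 56], [0.68, -0.2, 66], [0.7, -0.2, 43], [0.7, -0.18, 52], [0.72, -0.24, 52], [0.72, -0.18, 62], [0.74, -0.24, 82], [0.74, -0.22, 47]]invalid input at $[0]: expected keys jaw, tx, ty, tz, ax, ay, az
```

Stand is at (0.577, 0.227) with its x axis at 91.4°, and the seat is at (0.578, 0.1695). Every row needs all the keys, so I'm resending the move with them.

```bash
python3 -m pendant '[{"jaw":1,"tx":3,"ty":6,"tz":4,"ax":0,"ay":0,"az":9},{"jaw":1,"tx":33.2,"ty":74.7,"tz":11,"ax":0,"ay":0,"az":66},{"jaw":1,"tx":33.2,"ty":74.7,"tz":11,"ax":0,"ay":0,"az":66},{"jaw":1,"tx":33.2,"ty":74.7,"tz":11,"ax":0,"ay":0,"az":66},{"jaw":1,"tx":33.2,"ty":74.7,"tz":11,"ax":0,"ay":0,"az":66},{"jaw":1,"tx":33.2,"ty":74.7,"tz":11,"ax":0,"ay":0,"az":66},{"jaw":1,"tx":33.2,"ty":74.7,"tz":11,"ax":0,"ay":0,"az":66},{"jaw":1,"tx":33.2,"ty":74.7,"tz":11,"ax":0,"ay":0,"az":66},{"jaw":1,"tx":33.2,"ty":74.7,"tz":11,"ax":0,"ay":0,"az":66},{"jaw":1,"tx":33.2,"ty":74.7,"tz":11,"ax":0,"ay":0,"az":66}]'
```

```text
clock: 1.35
position: [0.4953, 0.042, 0.3205]
ee_rot: [0.0, 0.699, 0.715, -0.0]
contact_force: [0.5, -1.1, 0.6]
width: 0.0853
gripper_force: 0.0
```

```bash
python3 -m pendant '[{"jaw":1,"tx":8.1,"ty":18.5,"tz":2,"ax":0,"ay":0,"az":0},{"jaw":1,"tx":8.1,"ty":18.5,"tz":2,"ax":0,"ay":0,"az":0},{"jaw":1,"tx":8.1,"ty":18.5,"tz":2,"ax":0,"ay":0,"az":0},{"jaw":1,"tx":8.1,"ty":18.5,"tz":2,"ax":0,"ay":0,"az":0},{"jaw":1,"tx":8.1,"ty":18.5,"tz":2,"ax":0,"ay":0,"az":0},{"jaw":1,"tx":8.1,"ty":18.5,"tz":2,"ax":0,"ay":0,"az":0},{"jaw":1,"tx":8.1,"ty":18.5,"tz":2,"ax":0,"ay":0,"az":0}]'
```

```text
clock: 2.22
position: [0.5755, 0.2233, 0.3408]
ee_rot: [0.0, 0.7, 0.714, -0.0]
contact_force: [-0.0, -0.3, 0.3]
width: 0.0855
gripper_force: 0.0
```

```bash
python3 -m pendant '[{"jaw":1,"tx":0,"ty":0,"tz":-3,"ax":0,"ay":0,"az":0},{"jaw":1,"tx":0,"ty":0,"tz":-6,"ax":0,"ay":0,"az":0},{"jaw":1,"tx":0,"ty":0,"tz":-9,"ax":0,"ay":0,"az":0},{"jaw":1,"tx":0,"ty":0,"tz":-9,"ax":0,"ay":0,"az":0},{"jaw":1,"tx":0,"ty":0,"tz":-9,"ax":0,"ay":0,"az":0}]'; python3 -m pendant '[{"jaw":-1,"tx":0,"ty":0,"tz":0,"ax":0,"ay":0,"az":0},{"jaw":-1,"tx":0,"ty":0,"tz":0,"ax":0,"ay":0,"az":0},{"jaw":-1,"tx":0,"ty":0,"tz":0,"ax":0,"ay":0,"az":0},{"jaw":-1,"tx":0,"ty":0,"tz":0,"ax":0,"ay":0,"az":0},{"jaw":-1,"tx":0,"ty":0,"tz":0,"ax":0,"ay":0,"az":0},{"jaw":-1,"tx":0,"ty":0,"tz":0,"ax":0,"ay":0,"az":0}]' 70
```

```text
clock: 2.85
position: [0.5766, 0.2245, 0.252]
ee_rot: [0.001, 0.7, 0.714, 0.001]
contact_force: [-0.0, 0.5, 0.0]
width: 0.0854
gripper_force: 0.0
clock: 3.6
position: [0.5758, 0.2251, 0.251]
ee_rot: [0.0, 0.699, 0.715, 0.0]
contact_force: [-2.2, -0.5, 5.0]
width: 0.028
gripper_force: 68.7
```

```bash
python3 -m pendant '[{"jaw":-1,"tx":0,"ty":0,"tz":-1.5,"ax":0,"ay":0,"az":0},{"jaw":-1,"tx":0,"ty":0,"tz":-3,"ax":0,"ay":0,"az":0},{"jaw":-1,"tx":0,"ty":0,"tz":-4.5,"ax":0,"ay":0,"az":0},{"jaw":-1,"tx":0,"ty":0,"tz":-6,"ax":0,"ay":0,"az":0},{"jaw":-1,"tx":0,"ty":0,"tz":-7.5,"ax":0,"ay":0,"az":0},{"jaw":-1,"tx":0,"ty":0,"tz":-8.5,"ax":0,"ay":0,"az":0},{"jaw":-1,"tx":0,"ty":0,"tz":-9.1,"ax":0,"ay":0,"az":0},{"jaw":-1,"tx":0,"ty":0,"tz":-9.1,"ax":0,"ay":0,"az":0}]'; python3 -m pendant '[{"jaw":-1,"tx":0,"ty":0,"tz":-0.3,"ax":0,"ay":0,"az":0},{"jaw":-1,"tx":0,"ty":0,"tz":-0.3,"ax":0,"ay":0,"az":0}]'
```

```text
clock: 4.6
position: [0.5758, 0.2251, 0.1596]
ee_rot: [-0.0, 0.699, 0.715, 0.0]
contact_force: [-2.4, -1.2, 4.6]
width: 0.0283
gripper_force: 69.1
clock: 4.85
position: [0.5759, 0.2251, 0.1588]
ee_rot: [0.0, 0.699, 0.715, 0.001]
contact_force: [-3.9, -0.1, 14.2]
width: 0.0281
gripper_force: 70.1
```

```bash
python3 -m pendant '[{"jaw":-1,"tx":0,"ty":0,"tz":-0.4,"ax":0,"ay":0,"az":0},{"jaw":-1,"tx":0,"ty":0,"tz":-0.4,"ax":0,"ay":0,"az":0},{"jaw":-1,"tx":0,"ty":0,"tz":-0.4,"ax":0,"ay":0,"az":0}]'
```

```text
clock: 5.22
position: [0.576, 0.2252, 0.1587]
ee_rot: [0.001, 0.699, 0.715, 0.002]
contact_force: [-8.8, -2.1, 30.0]
width: 0.0282
gripper_force: 72.0
```

At the bottom stop: no more travel and the force climbs. I'll release and go behind the basket.

```bash
python3 -m pendant '[{"jaw":1,"tx":0,"ty":0,"tz":0.7,"ax":0,"ay":0,"az":0},{"jaw":1,"tx":0,"ty":0,"tz":0.7,"ax":0,"ay":0,"az":0},{"jaw":1,"tx":0,"ty":0,"tz":0.7,"ax":0,"ay":0,"az":0},{"jaw":1,"tx":0,"ty":0,"tz":0.7,"ax":0,"ay":0,"az":0},{"jaw":1,"tx":0,"ty":0,"tz":4.5,"ax":0,"ay":0,"az":0},{"jaw":1,"tx":0,"ty":0,"tz":9.5,"ax":0,"ay":0,"az":0}]';  python3 -m pendant '[{"jaw":1,"tx":0.2,"ty":-5,"tz":0,"ax":0,"ay":0,"az":0},{"jaw":1,"tx":0.2,"ty":-10,"tz":0,"ax":0,"ay":0,"az":0},{"jaw":1,"tx":0.2,"ty":-15,"tz":0,"ax":0,"ay":0,"az":0},{"jaw":1,"tx":0.2,"ty":-20,"tz":0,"ax":0,"ay":0,"az":0},{"jaw":1,"tx":0.2,"ty":-26.5,"tz":0,"ax":0,"ay":0,"az":0},{"jaw":1,"tx":0.2,"ty":-26.5,"tz":0,"ax":0,"ay":0,"az":0},{"jaw":1,"tx":0.2,"ty":-26.5,"tz":0,"ax":0,"ay":0,"az":0}]'
python3 - <<'E'
from rig import manip
from h import *
im=manip.get_image("side");P=cloud(im).reshape(-1,3)
m=(P[:,2]>.17)&(P[:,2]<.2)&(abs(P[:,0]-.577)<.02)&(abs(P[:,1]-.227)<.02);print("knob top",np.percentile(P[m][:,2],98))
E
```

```text
clock: 5.98
position: [0.5751, 0.2247, 0.2462]
ee_rot: [-0.001, 0.699, 0.715, -0.002]
contact_force: [1.8, 0.7, 0.2]
width: 0.0856
gripper_force: 0.0
clock: 6.85
position: [0.5779, -0.04, 0.2469]
ee_rot: [-0.001, 0.7, 0.714, 0.0]
contact_force: [0.3, 0.5, 0.2]
width: 0.0852
gripper_force: 0.0
knob top 0.1920813113539764
```

```bash
python3 -m pendant '[{"jaw":1,"tx":0,"ty":0,"tz":-5,"ax":0,"ay":0,"az":0},{"jaw":1,"tx":0,"ty":0,"tz":-10,"ax":0,"ay":0,"az":0},{"jaw":1,"tx":0,"ty":0,"tz":-15,"ax":0,"ay":0,"az":0},{"jaw":1,"tx":0,"ty":0,"tz":-19,"ax":0,"ay":0,"az":0},{"jaw":1,"tx":0,"ty":0,"tz":-22,"ax":0,"ay":0,"az":0},{"jaw":1,"tx":0,"ty":0,"tz":-23,"ax":0,"ay":0,"az":0},{"jaw":1,"tx":0,"ty":0,"tz":-23,"ax":0,"ay":0,"az":0}]'
python3 - <<'E'
from rig import manip
import cv2
cv2.imwrite("pics/pre.png",manip.get_image("scene")["pixels"][130:330,200:450].repeat(2,0).repeat(2,1))
E
```

```text
clock: 7.78
position: [0.5781, -0.039, 0.0174]
ee_rot: [-0.0, 0.699, 0.715, -0.0]
contact_force: [-0.6, -0.3, -0.6]
width: 0.0858
gripper_force: 0.0
```

View pics/pre.png

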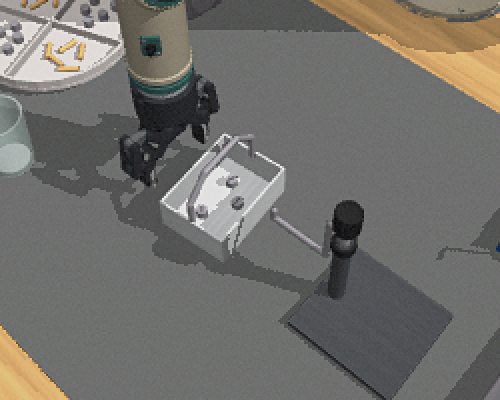

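The crop shows the open fingers behind the basket at (140,165) and (210,110), and the lowered prong from (275,215) to (325,250). Now I push.

```bash
python3 -m pendant '[{"jaw":1,"tx":0,"ty":1,"tz":0,"ax":0,"ay":0,"az":0},{"jaw":1,"tx":0,"ty":2,"tz":0,"ax":0,"ay":0,"az":0},{"jaw":1,"tx":0,"ty":3,"tz":0,"ax":0,"ay":0,"az":0},{"jaw":1,"tx":0,"ty":4,"tz":0,"ax":0,"ay":0,"az":0},{"jaw":1,"tx":0,"ty":5,"tz":0,"ax":0,"ay":0,"az":0},{"jaw":1,"tx":0,"ty":6,"tz":0,"ax":0,"ay":0,"az":0},{"jaw":1,"tx":0,"ty":7,"tz":0,"ax":0,"ay":0,"az":0},{"jaw":1,"tx":0,"ty":8,"tz":0,"ax":0,"ay":0,"az":0},{"jaw":1,"tx":0,"ty":9,"tz":0,"ax":0,"ay":0,"az":0},{"jaw":1,"tx":0,"ty":10,"tz":0,"ax":0,"ay":0,"az":0}]'
cat > bk.py <<'E'
from rig import manip
from h import *
for n in("scene","side"):
    im=manip.get_image(n);P=cloud(im).reshape(-1,3);g=im["pixels"].reshape(-1,3)
    c=(abs(P[:,0]-.577)<.09)&(P[:,1]>-.02)&(P[:,1]<.21)&(g.min(1)>85)
    m=c&(P[:,2]>.035)&(P[:,2]<.058);b=P[m];print(n,"box",len(b),cv2.minAreaRect(b[:,:2].astype(np.float32)*1000))
    m=c&(P[:,2]>.108)&(P[:,2]<.128);b=P[m];print("bar",len(b),(np.percentile(b,2,0)+np.percentile(b,98,0))/2,np.median(b,0),np.degrees(np.polyfit(b[:,0],b[:,1],1)[0]))
    cv2.imwrite(f"pics/{n}_now.png",im["pixels"])
E
python3 bk.py
```

```text
clock: 9.07
position: [0.5779, 0.0606, 0.0174]
ee_rot: [-0.0, 0.699, 0.715, -0.0]
contact_force: [-0.4, -3.8, 2.6]
width: 0.0858
gripper_force: 1.8
scene box 661 ((578.5841674804688, 119.66372680664062), (131.9518585205078, 98.72819519042969), 0.7106531858444214)
bar 127 [0.57879312 0.09942696 0.11557281] [0.58197885 0.12098263 0.11829668] 1.44785394974095
side box 476 ((578.1553344726562, 120.02621459960938), (133.54750061035156, 103.91741943359375), 3.406115770339966)
bar 93 [0.57988651 0.12410215 0.11554046] [0.57504883 0.12223659 0.11807503] -3.8248146872772923
```

```bash
python3 -m pendant '[{"jaw":1,"tx":0,"ty":0.8,"tz":0,"ax":0,"ay":0,"az":0},{"jaw":1,"tx":0,"ty":1.6,"tz":0,"ax":0,"ay":0,"az":0},{"jaw":1,"tx":0,"ty":2.4,"tz":0,"ax":0,"ay":0,"az":0},{"jaw":1,"tx":0,"ty":3.2,"tz":0,"ax":0,"ay":0,"az":0},{"jaw":1,"tx":0,"ty":3.7,"tz":0,"ax":0,"ay":0,"az":0},{"jaw":1,"tx":0,"ty":4,"tz":0,"ax":0,"ay":0,"az":0},{"jaw":1,"tx":0,"ty":4,"tz":0,"ax":0,"ay":0,"az":0}]'; python3 bk.py
```

```text
clock: 10.05
position: [0.5782, 0.0993, 0.0176]
ee_rot: [0.001, 0.699, 0.715, -0.0]
contact_force: [0.0, -4.2, -0.7]
width: 0.0853
gripper_force: 2.3
scene box 541 ((578.3187866210938, 156.73800659179688), (132.3273162841797, 101.36722564697266), 0.9814713001251221)
bar 138 [0.57760752 0.15742413 0.11562449] [0.58258459 0.15963683 0.11867419] 5.004879467559178
side box 448 ((579.1884155273438, 153.93785095214844), (135.09812927246094, 108.0622329711914), 0.7865296006202698)
bar 87 [0.57512262 0.15826953 0.11686258] [0.57172168 0.15944114 0.11840952] 0.47561553835137765
```

View pics/scene_now.png

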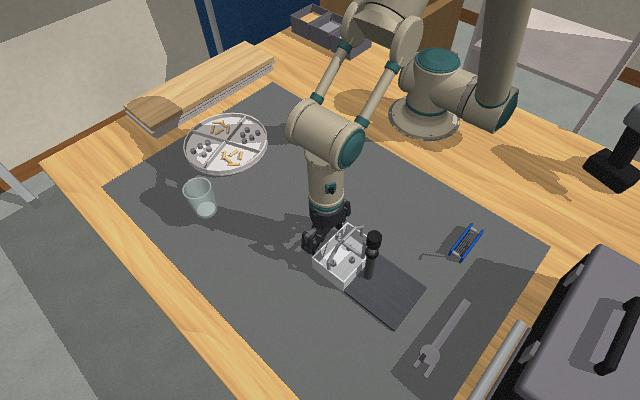

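The basket is against the foot plate, its bar at about (0.578, 0.158), roughly 11 mm from the seat along the prong and centred sideways. I'll retreat, then go over the knob.

```bash
python3 -m pendant '[{"jaw":1,"tx":0,"ty":-1,"tz":0,"ax":0,"ay":0,"az":0},{"jaw":1,"tx":0,"ty":-3,"tz":0,"ax":0,"ay":0,"az":0},{"jaw":1,"tx":0,"ty":-4,"tz":4,"ax":0,"ay":0,"az":0},{"jaw":1,"tx":0,"ty":-4,"tz":10,"ax":0,"ay":0,"az":0},{"jaw":1,"tx":0,"ty":-4,"tz":16,"ax":0,"ay":0,"az":0},{"jaw":1,"tx":0,"ty":-3,"tz":22,"ax":0,"ay":0,"az":0},{"jaw":1,"tx":0,"ty":2,"tz":23.5,"ax":0,"ay":0,"az":0},{"jaw":1,"tx":-0.2,"ty":7.5,"tz":23.5,"ax":0,"ay":0,"az":0},{"jaw":1,"tx":-0.2,"ty":12.7,"tz":23.5,"ax":0,"ay":0,"az":0},{"jaw":1,"tx":-0.2,"ty":12.7,"tz":23.5,"ax":0,"ay":0,"az":0}]'; python3 bk.py
```

```text
clock: 11.4
position: [0.5756, 0.2297, 0.2522]
ee_rot: [-0.001, 0.698, 0.716, 0.001]
contact_force: [0.5, -0.7, -0.1]
width: 0.0853
gripper_force: 0.0
scene box 531 ((578.9732055664062, 158.66592407226562), (131.62159729003906, 96.4468002319336), 1.4402673244476318)
bar 121 [0.58270978 0.17984019 0.11577447] [0.58222711 0.15964733 0.1182705 ] -0.065143441659394
side box 447 ((579.55712890625, 158.66920471191406), (133.30410766601562, 99.87934112548828), 1.8380800485610962)
bar 88 [0.57878394 0.16454497 0.11647357] [0.57147319 0.15943614 0.11822683] 1.9490469855366441
```

View pics/side_now.png

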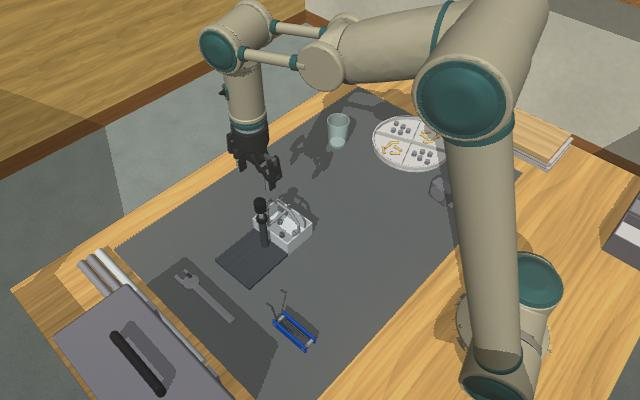

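The side view shows the basket upright at (285,222) against the plate and the gripper above the knob at (261,203). Next I descend, grip and raise.

```bash
python3 -m pendant '[{"jaw":1,"tx":0.1,"ty":0,"tz":-3,"ax":0,"ay":0,"az":0},{"jaw":1,"tx":0.1,"ty":-0.1,"tz":-6,"ax":0,"ay":0,"az":0},{"jaw":1,"tx":0.1,"ty":-0.1,"tz":-8.5,"ax":0,"ay":0,"az":0},{"jaw":1,"tx":0.1,"ty":-0.1,"tz":-9.4,"ax":0,"ay":0,"az":0},{"jaw":1,"tx":0.1,"ty":-0.1,"tz":-9.4,"ax":0,"ay":0,"az":0}]'; python3 -m pendant '[{"jaw":-1,"tx":0,"ty":0,"tz":0,"ax":0,"ay":0,"az":0},{"jaw":-1,"tx":0,"ty":0,"tz":0,"ax":0,"ay":0,"az":0},{"jaw":-1,"tx":0,"ty":0,"tz":0,"ax":0,"ay":0,"az":0},{"jaw":-1,"tx":0,"ty":0,"tz":0,"ax":0,"ay":0,"az":0},{"jaw":-1,"tx":0,"ty":0,"tz":0,"ax":0,"ay":0,"az":0},{"jaw":-1,"tx":0,"ty":0,"tz":0,"ax":0,"ay":0,"az":0}]' 80
```

```text
clock: 12.12
position: [0.5771, 0.2248, 0.1584]
ee_rot: [-0.0, 0.7, 0.714, -0.0]
contact_force: [1.0, -0.3, -0.6]
width: 0.0856
gripper_force: 0.0
clock: 12.88
position: [0.5758, 0.2262, 0.1595]
ee_rot: [-0.001, 0.699, 0.715, -0.001]
contact_force: [-3.0, -0.0, 4.7]
width: 0.028
gripper_force: 78.9
```

```bash
python3 -m pendant '[{"jaw":-1,"tx":0,"ty":0,"tz":0.8,"ax":0,"ay":0,"az":0},{"jaw":-1,"tx":0,"ty":0,"tz":1.6,"ax":0,"ay":0,"az":0},{"jaw":-1,"tx":0,"ty":0,"tz":2.1,"ax":0,"ay":0,"az":0},{"jaw":-1,"tx":0,"ty":0,"tz":2.4,"ax":0,"ay":0,"az":0},{"jaw":-1,"tx":0,"ty":0,"tz":2.7,"ax":0,"ay":0,"az":0},{"jaw":-1,"tx":0,"ty":0,"tz":3.0,"ax":0,"ay":0,"az":0},{"jaw":-1,"tx":0,"ty":0,"tz":3.3,"ax":0,"ay":0,"az":0},{"jaw":-1,"tx":0,"ty":0,"tz":3.6,"ax":0,"ay":0,"az":0},{"jaw":-1,"tx":0,"ty":0,"tz":4,"ax":0,"ay":0,"az":0},{"jaw":-1,"tx":0,"ty":0,"tz":4.4,"ax":0,"ay":0,"az":0}]'; python3 bk.py
```

```text
clock: 14.12
position: [0.5758, 0.2261, 0.2019]
ee_rot: [-0.001, 0.699, 0.715, -0.001]
contact_force: [-4.3, 2.4, -16.3]
width: 0.0281
gripper_force: 79.9
scene box 459 ((579.4114379882812, 159.74630737304688), (130.89427185058594, 95.92338562011719), 1.3867466449737549)
bar 135 [0.60488189 0.1687021  0.11816608] [0.5808735  0.16286464 0.12455497] -13.677312809793023
side box 422 ((579.7171630859375, 159.17626953125), (133.64149475097656, 98.97654724121094), 2.0279996395111084)
bar 96 [0.5699588  0.17051059 0.11896981] [0.57567624 0.1610185  0.12400516] 12.451725927893577
```

View pics/scene_now.png

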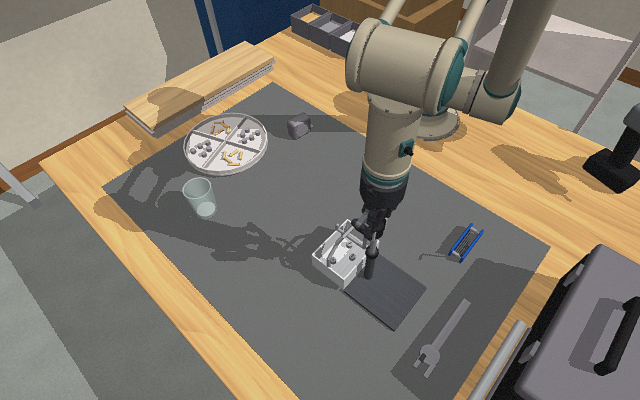

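The basket is still upright with the three cams in it, near (342,250), and its weight is coming onto the hook. I keep raising.

```bash
python3 -m pendant '[{"jaw":-1,"tx":0,"ty":0,"tz":0.5,"ax":0,"ay":0,"az":0},{"jaw":-1,"tx":0,"ty":0,"tz":1.1,"ax":0,"ay":0,"az":0},{"jaw":-1,"tx":0,"ty":0,"tz":1.7,"ax":0,"ay":0,"az":0},{"jaw":-1,"tx":0,"ty":0,"tz":2.3,"ax":0,"ay":0,"az":0},{"jaw":-1,"tx":0,"ty":0,"tz":2.9,"ax":0,"ay":0,"az":0},{"jaw":-1,"tx":0,"ty":0,"tz":3.5,"ax":0,"ay":0,"az":0},{"jaw":-1,"tx":0,"ty":0,"tz":4.1,"ax":0,"ay":0,"az":0},{"jaw":-1,"tx":0,"ty":0,"tz":4.7,"ax":0,"ay":0,"az":0},{"jaw":-1,"tx":0,"ty":0,"tz":5.2,"ax":0,"ay":0,"az":0},{"jaw":-1,"tx":0,"ty":0,"tz":5.7,"ax":0,"ay":0,"az":0}]'; python3 -m pendant '[{"jaw":-1,"tx":0,"ty":0,"tz":0.5,"ax":0,"ay":0,"az":0},{"jaw":-1,"tx":0,"ty":0,"tz":0.9,"ax":0,"ay":0,"az":0},{"jaw":-1,"tx":0,"ty":0,"tz":1.3,"ax":0,"ay":0,"az":0},{"jaw":-1,"tx":0,"ty":0,"tz":1.6,"ax":0,"ay":0,"az":0},{"jaw":-1,"tx":0,"ty":0,"tz":1.8,"ax":0,"ay":0,"az":0},{"jaw":-1,"tx":0,"ty":0,"tz":1.9,"ax":0,"ay":0,"az":0},{"jaw":-1,"tx":0,"ty":0,"tz":1.9,"ax":0,"ay":0,"az":0}]'
```

```text
clock: 15.48
position: [0.5758, 0.2261, 0.259]
ee_rot: [-0.001, 0.699, 0.715, -0.001]
contact_force: [-5.4, 2.3, -16.4]
width: 0.0278
gripper_force: 80.0
clock: 16.35
position: [0.5758, 0.2261, 0.2782]
ee_rot: [-0.001, 0.699, 0.715, -0.001]
contact_force: [-4.6, 2.3, -15.0]
width: 0.0283
gripper_force: 80.0
```

```bash
python3 -m pendant '[{"jaw":-1,"tx":0,"ty":0,"tz":0,"ax":0,"ay":0,"az":0},{"jaw":-1,"tx":0,"ty":0,"tz":0,"ax":0,"ay":0,"az":0},{"jaw":-1,"tx":0,"ty":0,"tz":0,"ax":0,"ay":0,"az":0},{"jaw":1,"tx":0,"ty":0,"tz":0,"ax":0,"ay":0,"az":0},{"jaw":1,"tx":0,"ty":0,"tz":0,"ax":0,"ay":0,"az":0},{"jaw":1,"tx":0,"ty":0,"tz":0,"ax":0,"ay":0,"az":0},{"jaw":1,"tx":0,"ty":0,"tz":0,"ax":0,"ay":0,"az":0},{"jaw":1,"tx":0,"ty":0,"tz":0,"ax":0,"ay":0,"az":0}]'; python3 -m pendant '[{"jaw":1,"tx":0,"ty":0,"tz":2,"ax":0,"ay":0,"az":0},{"jaw":1,"tx":0,"ty":0,"tz":5,"ax":0,"ay":0,"az":0},{"jaw":1,"tx":0,"ty":0,"tz":9,"ax":0,"ay":0,"az":0},{"jaw":1,"tx":0,"ty":0,"tz":12,"ax":0,"ay":0,"az":0},{"jaw":1,"tx":0,"ty":0,"tz":12,"ax":0,"ay":0,"az":0},{"jaw":1,"tx":0,"ty":0,"tz":12,"ax":0,"ay":0,"az":0},{"jaw":1,"tx":0,"ty":0,"tz":12,"ax":0,"ay":0,"az":0},{"jaw":1,"tx":0,"ty":0,"tz":12,"ax":0,"ay":0,"az":0},{"jaw":1,"tx":0,"ty":0,"tz":12,"ax":0,"ay":0,"az":0},{"jaw":1,"tx":0,"ty":0,"tz":12,"ax":0,"ay":0,"az":0}]';python3 - <<'E'
from rig import manip
from h import *
o=[]
for n in("scene","side"):
    im=manip.get_image(n);P=cloud(im).reshape(-1,3);g=im["pixels"].reshape(-1,3)
    c=(abs(P[:,0]-.577)<.09)&(P[:,1]>.02)&(P[:,1]<.26)
    k=P[c&(abs(P[:,1]-.227)<.02)&(abs(P[:,0]-.577)<.02)&(P[:,2]<.31)];print(n,"knob top",np.percentile(k[:,2],99))
    b=P[c&(P[:,2]>.12)&(P[:,2]<.148)&(g.min(1)>85)&(P[:,1]<.215)];print("box rim",cv2.minAreaRect(b[:,:2].astype(np.float32)*1000),np.percentile(b[:,2],[2,50,98]))
    b=P[c&(P[:,2]>.19)&(P[:,2]<.215)&(P[:,1]<.2)];print("bar",np.median(b,0))
    y,x=(150,250) if n=="scene" else (130,180)
    o.append(cv2.resize(im["pixels"][y:y+180,x:x+200],None,fx=2,fy=2))
cv2.imwrite("pics/fin.png",np.hstack(o))
E
```

```text
clock: 17.35
position: [0.5772, 0.2259, 0.2788]
ee_rot: [0.0, 0.699, 0.715, 0.0]
contact_force: [0.5, 0.2, 0.2]
width: 0.0854
gripper_force: 0.0
clock: 18.6
position: [0.577, 0.226, 0.3983]
ee_rot: [-0.0, 0.699, 0.715, -0.0]
contact_force: [-0.9, 0.5, 0.0]
width: 0.0855
gripper_force: 0.0
scene knob top 0.3094658019657973
box rim ((578.8938598632812, 158.62411499023438), (132.13819885253906, 97.16725158691406), 1.451819896697998) [0.12060963 0.13580819 0.14589171]
bar [0.58107636 0.16040088 0.20351365]
side knob top 0.309509638798858
box rim ((579.2203369140625, 158.37745666503906), (134.72817993164062, 99.81024169921875), 1.863479495048523) [0.12091417 0.13553899 0.14632896]
bar [0.576906   0.16016138 0.20378026]
```

View pics/fin.png

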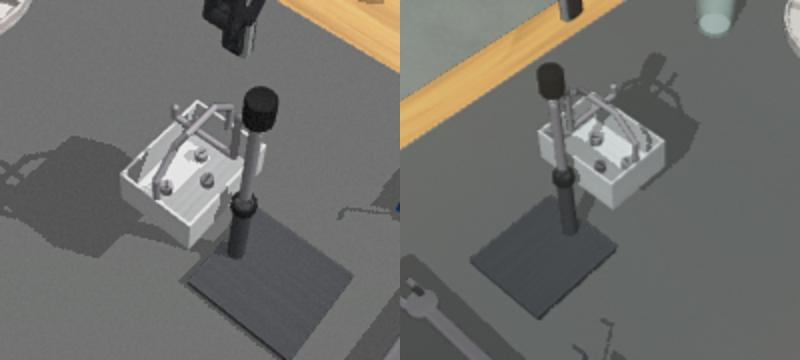

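The basket hangs level and clear of the mat (left crop near (195,175), right crop near (600,150)) with all three cams inside. The knob top is at 0.3095, so the joint is about 0.119, and the gripper is well clear.

```bash
python3 -c "
from rig import manip
print(manip.sign_off())"
```

```text
the job is handed in; nothing more can be done
None
```

I handed the job in with the basket hanging level from the raised hook (joint about 0.119 m) and its underside about 90 mm above the mat; all three cam locks are in it and the gripper is clear, but the hand-in returned no verdict.

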